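# Clear the gluing jig and hold a plinth square in its corner

## Task

A paint pot has been left in the corner of the gluing jig: stand it upright in the open drawer of the small chest and slide the drawer fully shut. Then set the wooden plinth flat on the jig board, long side along the long stop, press it home into the corner against both stops at once, and finish while still holding it firmly pressed against both, so that a figure can be glued on. Leave the steel tumbler, the glass bottle and the finished figure where they are.

Things in the scene. Friction and masses are not known exactly. Their poses are not given: they have to be found in the camera images.
- jig: Gluing jig, fixed: a paint-spotted plywood board 170 (its x) x 190 (its y) mm, 12 mm thick, lying on the table, with two aluminium stop bars (14 mm wide, standing 12 mm above the board) on its top along its +x and -y edges. Origin: centre of the board's underside; x points away from the robot at yaw 0 (yaw varies), z up.
- long_stop: The long stop bar of the jig, 190 mm long, along the jig's y on the board's far (+x) edge; its inner face looks to the jig's -x and lies 71 mm in jig +x from the board's centre. Fixed to the jig. Origin: centre of the bar's underside, on the board's top.
- short_stop: The short stop bar of the jig, 100 mm long, along the jig's x on the board's right (-y) edge; its inner face looks to the jig's +y and lies 81 mm in jig -y from the board's centre. It meets the long stop at a right angle. Fixed to the jig. Origin: centre of the bar's underside, on the board's top.
- corner (a point): The point on the board's top surface where the inner faces of both stops meet; axes parallel to the jig's. The free board lies to -x and +y of it. The plinth's origin belongs 28 mm to -x and 35 mm to +y of it.
- plinth: Loose varnished wooden plinth, about 160 g, on the table: foot 56 (its x) x 70 (y) x 12 mm, on it a block 44 x 58 mm up to 60 mm above the underside; a brass pin (4 mm thick, 8 tall) on top, 12 mm to +y. Grip the block above the foot. Long side (y) goes along the long stop, either way round; the foot bears on the stops (friction about 0.3); 5 to 15 N on each is firm. Origin: centre of underside.
- pot: Small closed cylindrical steel paint pot with paper label, 36 mm diameter, 45 mm tall, about 60 g, loose, standing upright on the jig board where the plinth must go. Origin: centre of its underside.
- chest: Small wooden chest with one drawer, fixed on the table, 200 (x) x 210 (y) mm, 104 mm tall. Origin: centre of its underside; the drawer front faces its -x (towards the robot at yaw 0; yaw varies), the drawer opens to -x.
- chest_drawer0 (a joint): How far the drawer is open, in m: 0 is fully shut, at most 0.133; it starts 0.10 to 0.13 open. It slides with about 1 N of friction and stays where it is left.
- drawer_floor (a point): Centre of the drawer's inner floor, top surface, 22 mm above the table; moves with the drawer, axes as the chest's. Inside 155 (x) x 168 (y) mm; side walls about 60 mm above the floor, front panel about 68. At the start the chest's roof covers the rear; a point 40 mm to -x of this one is always open from above, about 37 mm from the front panel's inside and 50 mm or more from the roof.
- chest_drawer0_handle (a point): Middle of the drawer's bar handle: a horizontal steel bar about 8 mm thick, 105 mm long along the chest's y, 35 mm out from the drawer front, 66 mm above the table; moves with the drawer. Pushing it to the chest's +x shuts the drawer.
- tumbler: Bystander: open steel drinking tumbler, 72 mm wide at the rim, 110 mm tall. Origin: centre of its underside.
- figure: Bystander: finished miniature cyclist on a wooden base 65 x 30 mm, about 60 mm tall. Origin: centre of the underside.
- bottle: Bystander: small glass bottle with white cap, 40 mm diameter, 75 mm tall. Origin: centre of its underside.
Not all that is in view belongs to the job. Several things look just like the plinth: the one meant starts farthest from the robot's base. There is more than one size of the pot; the one meant has the size given above.

How it is judged:
By the outcome, as a careful person would: the job done as asked, in the order asked, and still so for the second after the job is handed in, while the arm keeps its last pose, push and grip.
It also fails if it takes over 72 s, if anything falls off the work surface, if the arm or the gripper's body presses on something with over 40 N, if the wrist force passes 120 N, or if a joint passes its speed limit or range.

## Robot

A 6-joint arm with a two-finger parallel gripper is mounted at the origin on the work surface. World frame = base frame: x ahead of the robot, y to its left, z up, the work surface at z = 0. Lengths are in m, angles in rad, forces in N, time in s.
With the tool pointing down it reaches from about 0.35 to 0.925 m from the base axis. Payload 6.4 kg.
Tool frame: the origin (TCP) lies on the centre line of the jaws, within the pads' length; the fingertips stand 17 mm ahead of it and the grasp point (between the pads) lies 2 mm behind it; z points along the fingers, y is the line along which they close (so a half turn about z gives the same grasp; the last joint's range is limited). The gripper opens to 94 mm and grips with 3 to 60 N. Pads are 16 mm wide; open, the fingers measure 119 mm over their backs; the gripper's body (75 mm by 177 mm) begins 78 mm behind the grasp point.
Start: joints at [0.928, 0.245, 1.558, -0, 1.339, -0.174], TCP at [0.294, 0.58, 0.222] pointing down, gripper open.
Joint ranges: [-3.13, 3.13], [-1.02, 2.26], [0.13, 2.54], [-0.95, 4.09], [0.21, 2.88], [-2.74, 2.74]. Speed limits (rad/s): [2.57, 2.57, 3.14, 3.14, 3.14, 3.14].

## Interface

Orientations are given as a unit quaternion [w, x, y, z].
In Python, from rig import sense, camera, calibration, sign_off gives the robot as it stands.
- The arm moves only by the tool servo_tool, never from a script. Its argument "commands" is a list that holds one entry, the list of rows, each a list of 7 numbers: the turn, a rotation vector about the tool's x, y, z in rad, then the shift along the tool's x, y, z in mm, then the closure, from 0 (fully open) to 1 (shut). A call has 1 to 10 rows; each row is the pose to reach, as a shift and turn from the pose commanded when the call began, along the tool's axes at that moment; what a row does not reach only later rows make up. A row lasts 1/12 s, in which the tool goes at most 41.7 mm and 7.16 degrees, less where a joint would pass 70% of its speed; a pose out of reach is approached as far as the arm can. A call with a gripper value outside its range is refused whole. The fingers move at their own pace and stop on an object; "force" is the grip in N (left out, the last holds). Time passes only in rows, so rows that repeat a pose let the fingers close. It gives the time, the measured TCP pose, the force, the opening and the grip force at its end, in the units of the state.
- sense(): the state, without advancing time (a new reading comes with each control period).
- camera(name): name is "scene" or "side" or "wrist"; returns the picture (400x640x3 uint8, red, green, blue); there is no depth.
- calibration(name): a dict with "K" (3x3 intrinsics, pixels), "extrinsics" (4x4, takes a point from camera to world coordinates). Camera axes: x right, y up, looking along -z (the intrinsics and any distortion apply to the point x, -y, -z); pixel columns grow to the right and rows downward; lengths in m; the calibration is good to about 2 mm. The wrist camera is an equidistant fisheye: a pixel r from the principal point sees the ray r / f radians off the axis. A picture is of the moment at which its call begins: read the wrist's pose just before it. calibration takes no time and is no camera call; for the wrist camera it gives the pose at the moment of the call.
- sign_off(): hands the job in; it is judged then, once.
The state is a dict: "clock": time; "qpos": joint angles; "joint_vel": joint speeds; "joint_torque": joint torques, N m; "eef_pos": TCP position; "tool_rot": TCP orientation; "wrist_force": force on the tool from outside, world axes, zero at the start; "torque": the same for the moment, N m; "finger_gap": finger opening in m; "grip_force": force on a finger pad.
Only numpy, scipy, OpenCV 4.12 (cv2) and the standard library are available. Lean on these libraries where they do the work, as an engineer would, in place of code of your own. Each camera call takes 0.05 s, during which the arm holds its last target. There are 200 camera calls.

## Working session

There is one attempt and no reset: what is moved stays moved. The work goes in short steps, Python scripts to look and compute and a tool call to move; the robot and the scene stay as the last step left them, time stands still between calls to the robot, and variables do not carry over. Pictures are saved under pics/ and viewed, at most 10 in all, crops included, and the job is handed in when it is done.

Besides the shell and the picture viewer there is one more tool, called as name([rows], argument=value, ...), one row to a line, values as JSON. servo_tool: Moves the arm, as the interface text tells. Its arguments: {"type":"object","properties":{"commands":{"type":"array","items":{"type":"array","items":{"type":"array","items":{"type":"number"}}}},"force":{"type":"number"}},"required":["commands"]}

```bash
mkdir -p pics; cat > h.py <<'E'
import numpy as np, cv2
from rig import sense, camera, calibration, sign_off
from scipy.spatial.transform import Rotation as R
def ray(c,u,v,fish=False):
    K=np.array(c["K"]);T=np.array(c["extrinsics"])
    x=(u-K[0,2])/K[0,0];y=(v-K[1,2])/K[1,1]
    if fish:
        r=np.hypot(x,y);d=np.array([np.sin(r)*x/max(r,1e-9),-np.sin(r)*y/max(r,1e-9),-np.cos(r)])
    else: d=np.array([x,-y,-1])
    return T[:3,3],T[:3,:3]@d
def at(c,u,v,z,fish=False):
    o,d=ray(c,u,v,fish);return o+d*(z-o[2])/d[2]
def proj(c,p):
    K=np.array(c["K"]);T=np.array(c["extrinsics"]);q=T[:3,:3].T@(np.array(p)-T[:3,3])
    return K[0,0]*q[0]/-q[2]+K[0,2],K[1,1]*-q[1]/-q[2]+K[1,2]
def tool(p):  # world vector/target -> tool mm
    s=sense();q=s["tool_rot"];r=R.from_quat([q[1],q[2],q[3],q[0]])
    return r.inv().apply(np.array(p)-s["eef_pos"])*1000
E
python3 - <<'E'
from h import *
s=sense();print(s)
a=camera("scene");b=camera("side");w=camera("wrist")
np.save("scene.npy",a);np.save("side.npy",b);
for n in("scene","side","wrist"):
    c=calibration(n);print(n,c)
cv2.imwrite("pics/a.png",cv2.cvtColor(cv2.resize(a,(800,500)),4));
cv2.imwrite("pics/b.png",cv2.cvtColor(cv2.resize(b,(800,500)),4))
E
```

```text
{'clock': 0.0, 'qpos': array([ 9.27871073e-01,  2.45775394e-01,  1.55898502e+00, -3.74400679e-05,
        1.33866481e+00, -1.74067648e-01]), 'joint_vel': array([ 1.20412119e-04,  7.00965629e-04,  1.47769941e-03,  2.01306265e-03,
       -2.11716131e-05, -6.31241121e-04]), 'joint_torque': array([-4.32719462e-04, -4.15840745e+01, -3.14596868e+01,  6.84356131e-02,
        3.33147857e-02, -1.10384194e-04]), 'eef_pos': array([0.29336271, 0.57941482, 0.22138564]), 'tool_rot': array([-3.47260179e-04,  2.32283147e-01,  9.72647778e-01, -8.48126600e-04]), 'wrist_force': array([-0.53201211, -0.53411721, -0.43528143]), 'torque': array([ 0.024398  , -0.02856779,  0.02015605]), 'grip_force': 0.0, 'finger_gap': 0.09393365803839086}
scene {'K': array([[442.1440343 ,   0.        , 318.47122608],
       [  0.        , 442.1440343 , 202.3679475 ],
       [  0.        ,   0.        ,   1.        ]]), 'extrinsics': array([[-0.5879743 , -0.59327398,  0.54982925,  1.17568923],
       [ 0.80876142, -0.44280721,  0.38707459,  0.35011484],
       [ 0.01382707,  0.6722706 ,  0.74017637,  0.84717146],
       [ 0
[... 205 characters left out ...]
.        ]]), 'extrinsics': array([[ 0.92797336,  0.2118465 , -0.30657218,  0.27706313],
       [-0.37259255,  0.54147192, -0.75364644, -0.81832446],
       [ 0.00634287,  0.81359033,  0.58140395,  0.63562995],
       [ 0.        ,  0.        ,  0.        ,  1.        ]])}
wrist {'K': array([[309.70691629,   0.        , 321.17654706],
       [  0.        , 309.70691629, 200.00743217],
       [  0.        ,   0.        ,   1.        ]]), 'extrinsics': array([[ 0.45145522, -0.8586983 , -0.24253951,  0.22164628],
       [ 0.89229286,  0.43406682,  0.12409453,  0.61493972],
       [-0.00128141, -0.27243939,  0.96217209,  0.38410325],
       [ 0.        ,  0.        ,  0.        ,  1.        ]])}
```

View pics/a.png

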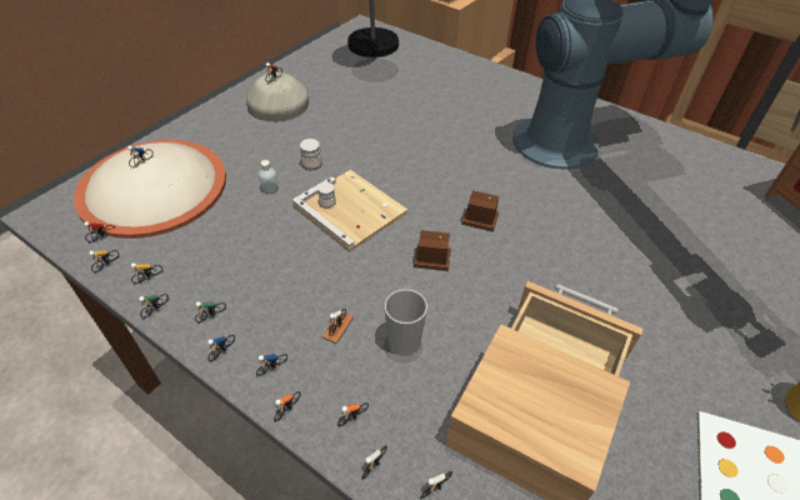

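View pics/b.png

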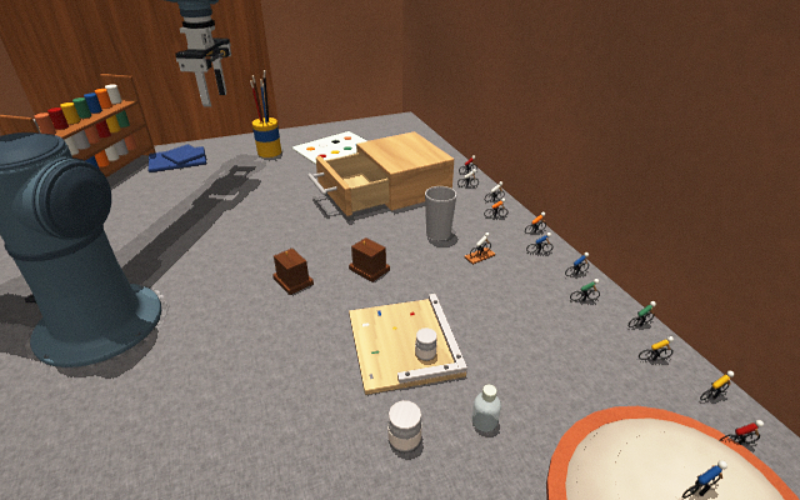

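In the scene picture there are two plinths, at (432,250) and (480,210). The one at (432,250) is farther from the base. There are two pots: (326,195), the smaller, on the jig, and (310,153), the larger, off it. I'll confirm both choices in crops.

```bash
python3 - <<'E'
from h import *
a=np.load("scene.npy")
cv2.imwrite("pics/c.png",cv2.cvtColor(cv2.resize(a[105:225,230:402],(0,0),fx=4.65,fy=4.65,interpolation=cv2.INTER_CUBIC),4))
cv2.imwrite("pics/d.png",cv2.cvtColor(cv2.resize(a[220:400,350:525],(0,0),fx=3.3,fy=3.3,interpolation=cv2.INTER_CUBIC),4))
E
```

```text
(no output)
```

View pics/c.png

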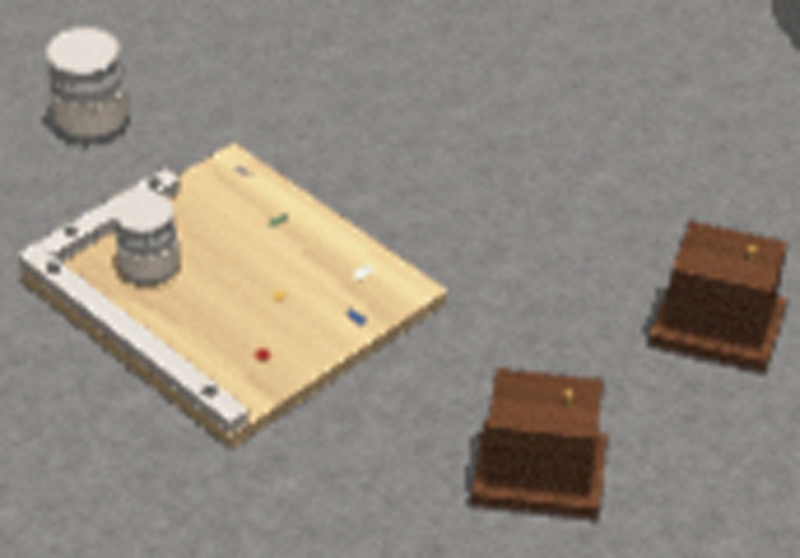

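View pics/d.png

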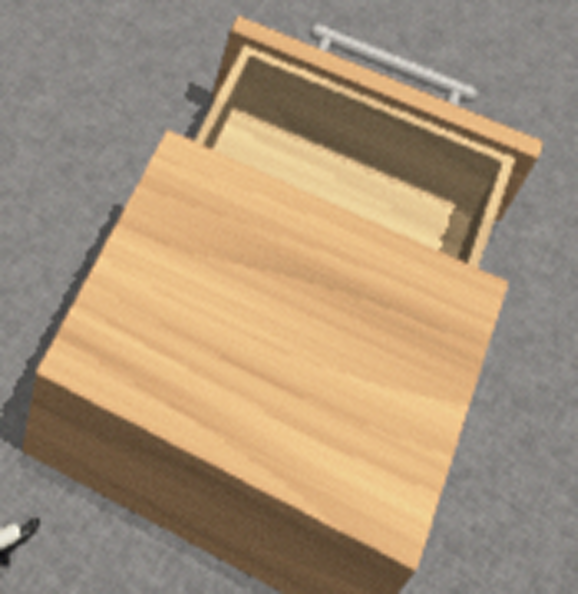

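```bash
python3 - <<'E'
from h import *
np.set_printoptions(precision=4,suppress=True)
c=calibration("scene")
C=lambda u,v,z:at(c,230+u/4.65,105+v/4.65,z)[:2]
D=lambda u,v,z:at(c,350+u/3.3,220+v/3.3,z)[:2]
mm=C(235,145,.012);mp=C(445,290,.012);pp=C(236,432,.012);pm=C(22,255,.024)
print("jig",mm,mp,pp,pm,[np.linalg.norm(x) for x in(mp-mm,pp-mp,pm-pp,pm-mm)])
def fit(model,obs):
    m=np.array(model);o=np.array(obs);mc=m-m.mean(0);oc=o-o.mean(0)
    a=np.arctan2((mc[:,0]*oc[:,1]-mc[:,1]*oc[:,0]).sum(),(mc*oc).sum())
    Q=np.array([[np.cos(a),-np.sin(a)],[np.sin(a),np.cos(a)]]);t=o.mean(0)-Q@m.mean(0)
    return t,a,Q,np.linalg.norm((Q@m.T).T+t-o,axis=1)
J=fit([[-.085,-.095],[-.085,.095],[.085,.095],[.085,-.095]],[mm,mp,pp,pm]);print(J,"corner",J[0]+J[2]@[.071,-.081],"plinth goal",J[0]+J[2]@[.043,-.046])
print("pot",C(145,212,.057),"big",C(83,52,.07))
P=[C(495,370,.06),C(604,377,.06),C(605,434,.06),C(484,430,.06)]
print("plinth",np.array(P).mean(0),P,"pin",C(568,393,.068),C(570,403,.06))
print("plinth2",C(735,255,.06))
print("sides",[np.linalg.norm(P[i]-P[i-1]) for i in range(4)])
print("foot",C(472,503,0),C(598,515,0))
T=fit([[-.1,-.105],[-.1,.105],[.1,.105],[.1,-.105]],[D(170,133,.104),D(507,283,.104),D(413,570,.104),D(38,372,.104)])
print("chest",T);h=(D(318,30,.066)+D(472,92,.066))/2
print("handle",h,T[2].T@(h-T[0]))
print("front",D(238,18,.09),D(540,145,.09), T[2].T@(D(389,81,.09)-T[0]))
print(D(0,0,0),D(200,100,0))
E
```

```text
jig [ 0.409  -0.3313] [ 0.4382 -0.1472] [ 0.6008 -0.1735] [ 0.5742 -0.3574] [np.float64(0.18638902888495334), np.float64(0.16468813794402523), np.float64(0.18580498851163352), np.float64(0.16722027639145962)]
(array([ 0.5055, -0.2523]), np.float64(-0.1541321009444286), array([[ 0.9881,  0.1535],
       [-0.1535,  0.9881]]), array([0.0028, 0.0027, 0.0039, 0.002 ])) corner [ 0.5633 -0.3433] plinth goal [ 0.541  -0.3044]
pot [ 0.5286 -0.2977] big [ 0.4491 -0.4159]
plinth [ 0.5188 -0.0252] [array([ 0.5155, -0.0609]), array([ 0.4848, -0.011 ]), array([0.5197, 0.0118]), array([ 0.5552, -0.0406])] pin [ 0.5132 -0.0162] [ 0.5119 -0.0151]
plinth2 [ 0.358  -0.0034]
sides [np.float64(0.04463007709838481), np.float64(0.058519173789092195), np.float64(0.041709464803194624), np.float64(0.06323828182082873)]
foot [ 0.5565 -0.0447] [0.5227 0.0151]
chest (array([0.7308, 0.3028]), np.float64(0.10695915481381771), array([[ 0.9943, -0.1068],
       [ 0.1068,  0.9943]]), array([0.0093, 0.0076, 0.0083, 0.0085]))
handle [0.4815 0.2758] [-0.2508 -0.0003]
front [0.5316 0.1791] [0.5109 0.379 ] [-0.2113  0.0021]
[0.5474 0.0053] [0.5399 0.1718]
```

The crops confirm it. The plinth meant is the lower one, crop c (545,440), at world (0.519,-0.025); the other, at (735,255), is at (0.358,-0.003), nearer the base. The pot meant stands on the jig at crop c (145,212), visibly smaller than the one at (83,52). Now moving above the pot.

servo_tool([
  [[0,0,-0.1,-27,-30,0,0.35],[0,0,-0.2,-54,-60,0,0.35],[0,0,-0.314,-81,-90,0,0.35],[0,0,-0.314,-108,-120,0,0.35],[0,0,-0.314,-135,-150,0,0.35],[0,0,-0.314,-162,-180,0,0.35],[0,0,-0.314,-189,-210,0,0.35],[0,0,-0.314,-216,-240,0,0.35],[0,0,-0.314,-243,-270,0,0.35],[0,0,-0.314,-270,-300,0,0.35]],
])

```text
clock: 0.98
eef_pos: [0.3988, 0.1885, 0.2223]
tool_rot: [0.0, 0.077, 0.997, 0.0]
wrist_force: [0.5, -0.1, -0.0]
finger_gap: 0.0611
grip_force: 0.0
```

```bash
python3 -c "
from h import *
print(sense()['eef_pos'],sense()['tool_rot'],sense()['finger_gap'],tool([.5286,-.2977,.2]))"
```

```text
[0.398831   0.18847784 0.22234288] [1.17496359e-04 7.70657132e-02 9.97026009e-01 1.32137968e-05] 0.061128561464861016 [-202.93480311 -460.4618949    22.36953712]
```

servo_tool([
  [[0,0,0,-16,-36,1,0.35],[0,0,0,-32,-72,3,0.35],[0,0,0,-48,-108,5,0.35],[0,0,0,-64,-144,8,0.35],[0,0,0,-80,-180,10,0.35],[0,0,0,-96,-216,12,0.35],[0,0,0,-112,-252,14,0.35],[0,0,0,-128,-288,16,0.35],[0,0,0,-144,-324,18,0.35],[0,0,0,-160,-360,20,0.35]],
])

```text
clock: 1.82
eef_pos: [0.5015, -0.1921, 0.2021]
tool_rot: [-0.0, 0.078, 0.997, 0.0]
wrist_force: [1.2, 0.7, 1.1]
finger_gap: 0.0608
grip_force: 0.0
```

servo_tool([
  [[0,0,0,-12,-28,0,0.35],[0,0,0,-24,-56,1,0.35],[0,0,0,-33,-80,2,0.35],[0,0,0,-38,-92,2,0.35],[0,0,0,-38,-92,2,0.35]],
])

```text
clock: 2.23
eef_pos: [0.5249, -0.2888, 0.2]
tool_rot: [-0.0, 0.079, 0.997, 0.0]
wrist_force: [-0.3, 0.1, -0.4]
finger_gap: 0.0611
grip_force: 0.0
```

```bash
python3 - <<'E'
from h import *
print(sense()['eef_pos'],tool([.5286,-.2977,.2]))
c=calibration("wrist");w=camera("wrist")
import pickle;pickle.dump((c,w),open("w1.pkl","wb"))
cv2.imwrite("pics/e.png",cv2.cvtColor(cv2.resize(w,(800,500),interpolation=cv2.INTER_CUBIC),4))
E
```

```text
[ 0.52490277 -0.28876736  0.2000377 ] [-5.05070272 -8.24330495  0.03504371]
```

View pics/e.png

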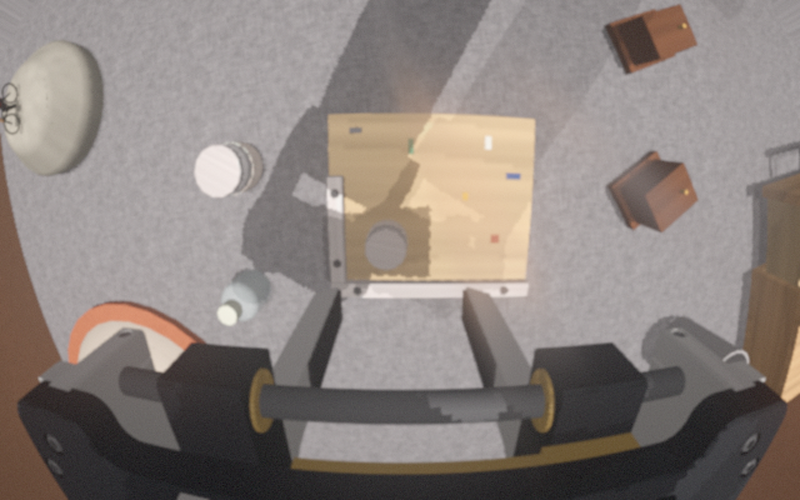

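The view shows the pot top at (386,246), the short stop's inner edge at x≈343, the long stop's inner edge at y≈282, and the plinth around (655,192) with its pin at (686,192).

```bash
python3 - <<'E'
from h import *
import pickle
np.set_printoptions(precision=4,suppress=True)
c,w=pickle.load(open("w1.pkl","rb"))
W=lambda u,v,z:at(c,u*.8,v*.8,z,True)[:2]
print("pot",W(386,246,.057),"tool",tool([*W(386,246,.057),.2]))
a,b=W(343,180,.024),W(344,278,.024);print("short",a,b,np.degrees(np.arctan2(*(b-a)[::-1])))
d,e=W(350,282,.024),W(528,281,.024);print("long",d,e,np.degrees(np.arctan2(*(e-d)[::-1])))
print("board",W(328,114,.012),W(535,120,.012))
print("plinth pin",W(686,192,.066),"foot",W(653,153,.0),W(610,188,0),W(630,228,0))
E
```

```text
pot [ 0.5255 -0.3024] tool [ -3.1538 -15.0495   0.0564]
short [ 0.4688 -0.3328] [ 0.5586 -0.3494] -10.467993409275687
long [ 0.5634 -0.3445] [ 0.59   -0.1759] 81.02775619100773
board [ 0.4075 -0.3379] [ 0.4392 -0.1508]
plinth pin [ 0.5142 -0.0173] foot [ 0.4819 -0.0085] [ 0.5146 -0.0688] [ 0.561 -0.044]
```

servo_tool([
  [[0,0,0,-3.5,-12,20,0.35],[0,0,0,-3.5,-12,55,0.35],[0,0,0,-3.5,-12,90,0.35],[0,0,0,-3.5,-12,120,0.35],[0,0,0,-3.5,-12,140,0.35],[0,0,0,-3.5,-12,152,0.35],[0,0,0,-3.5,-12,157,0.35],[0,0,0,-3.5,-12,157,0.35]],
])

```text
clock: 2.95
eef_pos: [0.5264, -0.2981, 0.0431]
tool_rot: [-0.0, 0.077, 0.997, 0.0]
wrist_force: [-0.8, 0.3, -0.1]
finger_gap: 0.0609
grip_force: 0.0
```

servo_tool([
  [[0,0,0,0,0,0,0.7],[0,0,0,0,0,0,0.8],[0,0,0,0,0,0,0.8],[0,0,0,0,0,0,0.8],[0,0,0,0,0,0,0.8],[0,0,0,0,0,0,0.8]],
], force=15)

```text
clock: 3.45
eef_pos: [0.5272, -0.2999, 0.0447]
tool_rot: [0.001, 0.077, 0.997, -0.001]
wrist_force: [0.8, 0.2, 4.5]
finger_gap: 0.0353
grip_force: 15.0
```

servo_tool([
  [[0,0,0,0,0,-15,0.8],[0,0,0,0,0,-50,0.8],[0,0,0,0,0,-90,0.8],[0,0,0,0,0,-130,0.8],[0,0,0,0,0,-160,0.8],[0,0,0,0,0,-170,0.8],[0,0,0,0,0,-170,0.8]],
])

```text
clock: 4.03
eef_pos: [0.5278, -0.3003, 0.2167]
tool_rot: [0.002, 0.077, 0.997, -0.002]
wrist_force: [-0.2, 0.4, -0.2]
finger_gap: 0.0351
grip_force: 15.0
```

```bash
python3 -c "
from h import *
print(sense()['eef_pos'],sense()['finger_gap'],tool([.566,.285,.215]))"
```

```text
[ 0.52782544 -0.30028993  0.21668308] 0.03511369537217587 [ 5.24788534e+01  5.84183380e+02 -4.17569767e-01]
```

servo_tool([
  [[0,0,-0.03,2,20,0,0.8],[0,0,-0.06,5,55,0,0.8],[0,0,-0.1,8,92,0,0.8],[0,0,-0.14,12,129,0,0.8],[0,0,-0.18,15,166,0,0.8],[0,0,-0.22,18,203,0,0.8],[0,0,-0.26,22,240,0,0.8],[0,0,-0.26,25,277,0,0.8],[0,0,-0.26,28,314,0,0.8],[0,0,-0.26,31,350,0,0.8]],
])

```text
clock: 4.87
eef_pos: [0.548, 0.0534, 0.2099]
tool_rot: [-0.003, -0.053, 0.999, 0.0]
wrist_force: [-0.0, -0.5, -0.7]
finger_gap: 0.0351
grip_force: 15.0
```

```bash
python3 -c "
from h import *
print(sense()['eef_pos'],sense()['finger_gap'],tool([.566,.285,.215]))"
```

```text
[0.54796252 0.0533836  0.20987704] 0.03514130264682453 [-42.2080561  228.45253205  -5.06671175]
```

servo_tool([
  [[0,0,0,-7,35,0,0.8],[0,0,0,-14,70,0,0.8],[0,0,0,-20,105,0,0.8],[0,0,0,-27,140,0,0.8],[0,0,0,-33,175,0,0.8],[0,0,0,-38,205,0,0.8],[0,0,0,-42,222,0,0.8],[0,0,0,-42,222,0,0.8],[0,0,0,-42,222,0,0.8]],
])

```text
clock: 5.62
eef_pos: [0.5668, 0.2766, 0.2101]
tool_rot: [-0.003, -0.053, 0.999, -0.001]
wrist_force: [0.1, -0.1, -0.2]
finger_gap: 0.0353
grip_force: 15.0
```

```bash
python3 - <<'E'
from h import *
print(sense()['eef_pos'],sense()['tool_rot'],tool([.566,.285,.215]))
c=calibration("wrist");w=camera("wrist")
import pickle;pickle.dump((c,w),open("w2.pkl","wb"))
cv2.imwrite("pics/f.png",cv2.cvtColor(cv2.resize(w,(800,500),interpolation=cv2.INTER_CUBIC),4))
E
```

```text
[0.56683113 0.27656656 0.21005695] [-2.52911883e-03 -5.33602429e-02  9.98571813e-01 -7.89075715e-04] [-0.0469277   8.46752045 -4.95441611]
```

View pics/f.png

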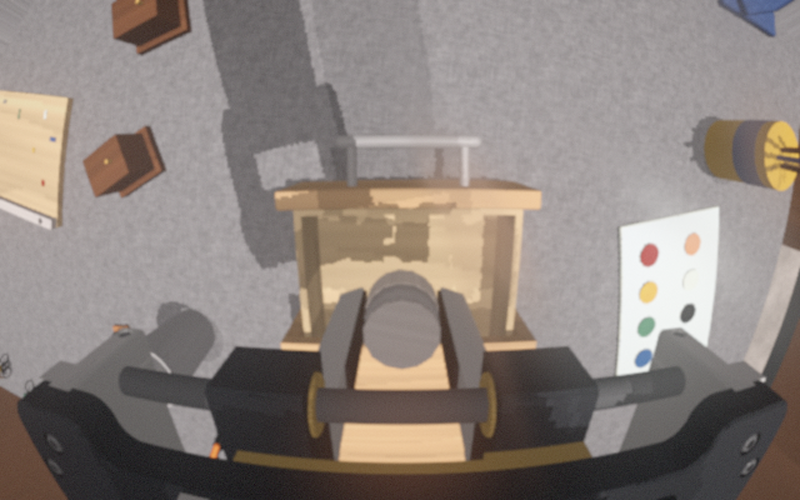

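The pot is held. The handle bar runs from (335,141) to (480,142), the drawer front's inner edge is at y≈208, and the roof edge corners are at (283,346) and (536,346).

```bash
python3 - <<'E'
from h import *
import pickle
np.set_printoptions(precision=4,suppress=True)
c,w=pickle.load(open("w2.pkl","rb"))
W=lambda u,v,z:at(c,u*.8,v*.8,z,True)[:2]
for n,p in dict(h1=(335,141,.066),h2=(480,142,.066),fi1=(305,210,.09),fi2=(515,209,.09),fo1=(277,190,.09),fo2=(540,190,.09),r1=(283,346,.104),r2=(536,346,.104),wl=(300,300,.082),wr=(520,300,.082)).items():
    q=W(*p);print(n,q,tool([*q,.21])[:2])
E
```

```text
h1 [0.4892 0.2147] [ 83.9527 -52.5506]
h2 [0.4774 0.3289] [83.6923 62.2272]
fi1 [0.5425 0.2   ] [ 32.5564 -72.7864]
fi2 [0.5244 0.3582] [33.912  86.4401]
fo1 [0.529  0.1769] [ 48.3896 -94.3677]
fo2 [0.5071 0.376 ] [ 49.1843 105.9405]
r1 [0.6537 0.1875] [-76.7555 -96.9229]
r2 [0.6321 0.395 ] [-77.046  111.7723]
wl [0.6202 0.1965] [-44.3413 -84.4125]
wr [0.6007 0.3798] [-44.2736  99.8865]
```

servo_tool([
  [[0,0,0,-4,5,20,0.8],[0,0,0,-4,5,55,0.8],[0,0,0,-4,5,90,0.8],[0,0,0,-4,5,120,0.8],[0,0,0,-4,5,140,0.8],[0,0,0,-4,5,149,0.8],[0,0,0,-4,5,152,0.8],[0,0,0,-4,5,152,0.8]],
])

```text
clock: 6.33
eef_pos: [0.5718, 0.281, 0.0612]
tool_rot: [-0.0, -0.052, 0.999, -0.0]
wrist_force: [-0.3, -0.5, -0.7]
finger_gap: 0.0353
grip_force: 15.0
```

servo_tool([
  [[0,0,0,0,0,1,0.8],[0,0,0,0,0,2,0.8],[0,0,0,0,0,2,0.8]],
])

```text
clock: 6.58
eef_pos: [0.5727, 0.2821, 0.061]
tool_rot: [0.001, -0.053, 0.999, 0.0]
wrist_force: [-0.3, -0.0, -0.1]
finger_gap: 0.0352
grip_force: 15.0
```

servo_tool([
  [[0,0,0,0,0,2,0.8],[0,0,0,0,0,4,0.8],[0,0,0,0,0,4,0.8],[0,0,0,0,0,4,0.8]],
])

```text
clock: 6.92
eef_pos: [0.5716, 0.282, 0.0553]
tool_rot: [-0.0, -0.053, 0.999, -0.0]
wrist_force: [0.6, -0.0, -0.6]
finger_gap: 0.0358
grip_force: 15.0
```

servo_tool([
  [[0,0,0,0,0,1,0.8],[0,0,0,0,0,2,0.8],[0,0,0,0,0,2,0.8],[0,0,0,0,0,2,0.8]],
])

```text
clock: 7.25
eef_pos: [0.5727, 0.2821, 0.0546]
tool_rot: [0.001, -0.053, 0.999, 0.0]
wrist_force: [0.4, -0.8, 5.9]
finger_gap: 0.0353
grip_force: 15.0
```

servo_tool([
  [[0,0,0,0,0,0,0.4],[0,0,0,0,0,0,0.4],[0,0,0,0,0,0,0.4],[0,0,0,0,0,-20,0.4],[0,0,0,0,0,-55,0.4],[0,0,0,0,0,-90,0.4],[0,0,0,0,0,-125,0.4],[0,0,0,0,0,-140,0.4],[0,0,0,0,0,-140,0.4]],
])

```text
clock: 8.0
eef_pos: [0.5742, 0.2827, 0.1986]
tool_rot: [0.004, -0.053, 0.999, 0.001]
wrist_force: [0.4, 0.4, 0.3]
finger_gap: 0.0563
grip_force: 0.0
```

```bash
python3 - <<'E'
from h import *
print(sense()['eef_pos'],tool([.4833-.994*.045,.2718-.107*.045,.06]))
w=camera("wrist")
cv2.imwrite("pics/g.png",cv2.cvtColor(w,4))
E
```

```text
[0.57421543 0.28268769 0.19858373] [137.71911183  -1.58047111 137.41418507]
```

View pics/g.png

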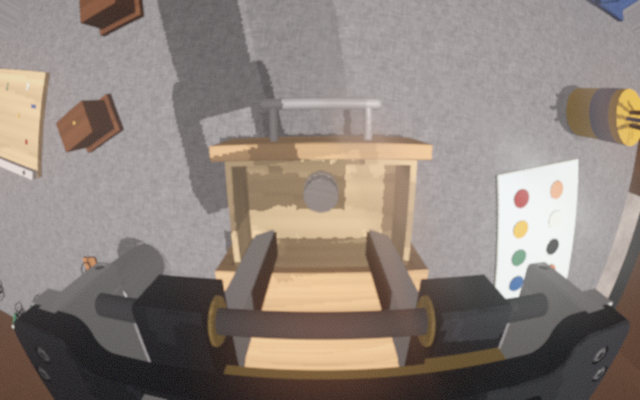

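The pot stands upright in the drawer at (321,192). Moving in front of the handle now.

servo_tool([
  [[0,0,0,35,0,0,1],[0,0,0,70,0,0,1],[0,0,0,105,0,0,1],[0,0,0,138,0,0,1],[0,0,0,138,0,30,1],[0,0,0,138,0,70,1],[0,0,0,138,0,105,1],[0,0,0,138,0,130,1],[0,0,0,138,0,136,1],[0,0,0,138,0,136,1]],
])

```text
clock: 8.88
eef_pos: [0.4314, 0.2663, 0.0537]
tool_rot: [-0.004, -0.053, 0.999, -0.001]
wrist_force: [0.2, -0.4, -0.3]
finger_gap: 0.0009
grip_force: 0.0
```

servo_tool([
  [[0,0,0,-10,0,0,1],[0,0,0,-20,0,0,1],[0,0,0,-28,0,0,1],[0,0,0,-36,0,0,1],[0,0,0,-46,0,0,1],[0,0,0,-56,0,0,1],[0,0,0,-66,0,0,1],[0,0,0,-76,0,0,1],[0,0,0,-86,0,0,1],[0,0,0,-96,0,0,1]],
])

```text
clock: 9.72
eef_pos: [0.531, 0.2777, 0.0574]
tool_rot: [-0.0, -0.053, 0.999, 0.0]
wrist_force: [-2.3, -0.3, 1.6]
finger_gap: 0.0004
grip_force: 0.7
```

servo_tool([
  [[0,0,0,-8,0,0,1],[0,0,0,-16,0,0,1],[0,0,0,-24,0,0,1],[0,0,0,-32,0,0,1],[0,0,0,-39,0,0,1],[0,0,0,-44,0,0,1],[0,0,0,-47,0,0,1],[0,0,0,-47,0,0,1]],
])

```text
clock: 10.38
eef_pos: [0.5751, 0.2823, 0.0573]
tool_rot: [-0.003, -0.053, 0.999, -0.001]
wrist_force: [-7.9, -1.5, 6.7]
finger_gap: 0.0005
grip_force: 4.3
```

servo_tool([
  [[0,0,0,-2,0,0,1],[0,0,0,-4,0,0,1],[0,0,0,-5,0,0,1],[0,0,0,-6,0,0,1],[0,0,0,-6,0,0,1]],
])

```text
clock: 10.8
eef_pos: [0.5753, 0.2822, 0.0573]
tool_rot: [-0.01, -0.053, 0.999, -0.002]
wrist_force: [-28.9, -6.6, 23.1]
finger_gap: 0.0004
grip_force: 15.0
```

servo_tool([
  [[0,0,0,10,0,0,1],[0,0,0,35,0,0,1],[0,0,0,60,0,-10,0.1],[0,0,0,60,0,-45,0.1],[0,0,0,60,0,-85,0.1],[0,0,0,60,0,-125,0.1],[0,0,0,60,0,-150,0.1],[0,0,0,60,0,-150,0.1]],
])

```text
clock: 11.47
eef_pos: [0.527, 0.2778, 0.2155]
tool_rot: [0.007, -0.053, 0.999, 0.001]
wrist_force: [0.7, -0.4, 0.3]
finger_gap: 0.037
grip_force: 0.0
```

```bash
python3 - <<'E'
from h import *
s=sense();print(s['eef_pos'],s['wrist_force'],tool([.520,-.026,.2]))
b=camera("side")
cv2.imwrite("pics/i.png",cv2.cvtColor(cv2.resize(b[60:240,200:420],(0,0),fx=3,fy=3,interpolation=cv2.INTER_CUBIC),4))
E
```

```text
[0.52702908 0.27783642 0.21546693] [ 0.70376731 -0.3737147   0.32477126] [  39.12737129 -301.44633845   14.29543765]
```

View pics/i.png

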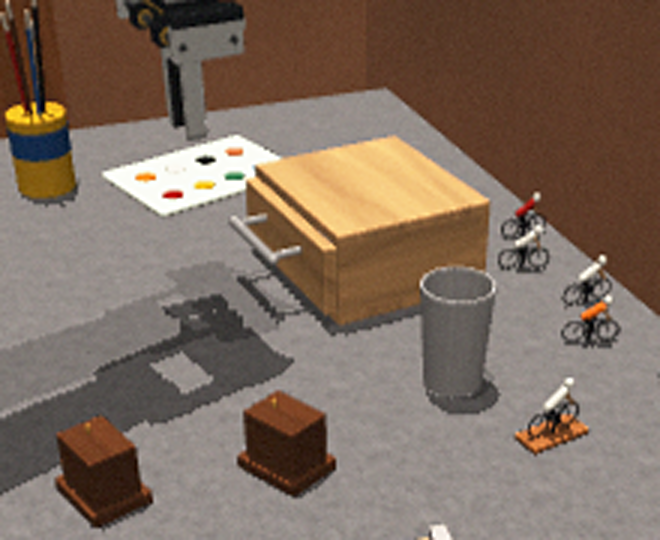

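The drawer is shut: its front is flush with the chest in the crop at about (290,240). The plinth is at (290,440) in the same crop. Moving above it with the jaws turned across the block's 44 mm side.

servo_tool([
  [[0,0,0.11,4,-30,0,0],[0,0,0.23,8,-60,0,0],[0,0,0.35,12,-90,0,0],[0,0,0.47,16,-120,0,0],[0,0,0.59,20,-150,0,0],[0,0,0.71,24,-180,0,0],[0,0,0.83,28,-210,0,0],[0,0,0.95,32,-240,0,0],[0,0,1.06,36,-270,0,0],[0,0,1.16,39,-295,0,0]],
])

```text
clock: 12.35
eef_pos: [0.5141, -0.0225, 0.2054]
tool_rot: [-0.001, 0.506, 0.863, -0.001]
wrist_force: [1.0, -0.5, 0.2]
finger_gap: 0.0941
grip_force: 0.0
```

servo_tool([
  [[0,0,0.0,0,0,0,0],[0,0,0,0,0,0,0]],
])

```text
clock: 12.52
eef_pos: [0.5145, -0.0215, 0.2058]
tool_rot: [-0.001, 0.504, 0.864, -0.0]
wrist_force: [0.2, 0.4, 0.0]
finger_gap: 0.0942
grip_force: 0.0
```

```bash
python3 - <<'E'
from h import *
s=sense();q=s['tool_rot'];print(s['eef_pos'],q,tool([.520,-.026,.2]),R.from_quat([q[1],q[2],q[3],q[0]]).as_matrix()[:,1])
c=calibration("wrist");w=camera("wrist")
import pickle;pickle.dump((c,w),open("w3.pkl","wb"))
cv2.imwrite("pics/j.png",cv2.cvtColor(cv2.resize(w[60:310,120:520],(800,500),interpolation=cv2.INTER_CUBIC),4))
E
```

```text
[ 0.51449797 -0.02148054  0.20575382] [-1.34392495e-03  5.03865159e-01  8.63781210e-01 -3.42510920e-04] [-6.65367321  2.57582178  5.73568129] [ 0.87045759  0.49223957 -0.00194602]
```

View pics/j.png

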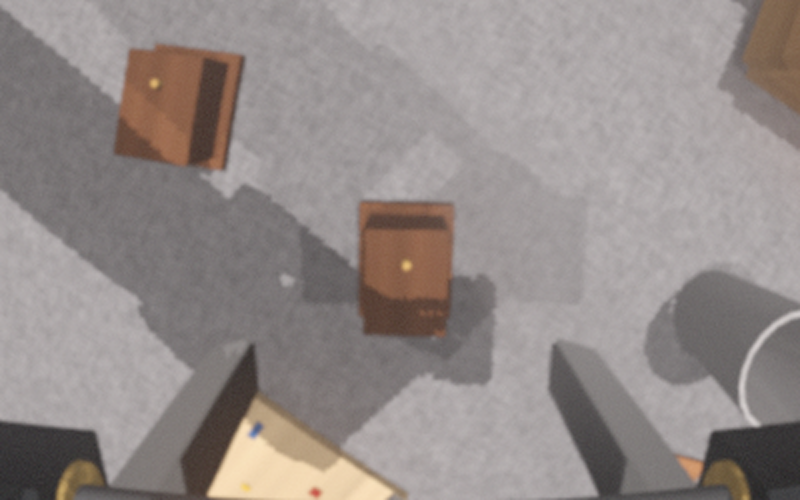

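The block's top face has corners (363,228), (451,230), (447,335), (365,333) and the pin at (406,265). It is aligned to the jaws within about 1°.

```bash
python3 - <<'E'
from h import *
import pickle
np.set_printoptions(precision=4,suppress=True)
c,w=pickle.load(open("w3.pkl","rb"))
for n,p in dict(a=(363,228,.06),b=(451,230,.06),c=(447,335,.06),d=(365,333,.06),pin=(406,265,.067),f1=(360,203,.012),f2=(453,203,.012)).items():
    q=at(c,120+p[0]/2,60+p[1]/2,p[2],True);print(n,q[:2],tool([*q[:2],.2]))
print(tool([.5145,-.0215,.032]))
E
```

```text
a [ 0.4862 -0.0148] [ 19.0341 -21.8775   6.0899]
b [0.5255 0.0063] [17.9722 22.7744  6.0163]
c [ 0.5527 -0.0436] [-38.8276  21.787    5.914 ]
d [ 0.5142 -0.0641] [-37.6373 -21.8624   5.9862]
pin [ 0.5138 -0.0194] [ 1.4145 -0.1051  6.0227]
f1 [ 0.4793 -0.0123] [ 24.653  -26.5934   6.1078]
f2 [0.5263 0.0144] [24.625  27.4783  6.0209]
[ -1.0611  -0.2717 174.019 ]
```

servo_tool([
  [[0,0,0,-10,0,20,0],[0,0,0,-10,0,55,0],[0,0,0,-10,0,90,0],[0,0,0,-10,0,125,0],[0,0,0,-10,0,150,0],[0,0,0,-10,0,165,0],[0,0,0,-10,0,170,0],[0,0,0,-10,0,170,0],[0,0,0,-10,0,170,0]],
])

```text
clock: 13.32
eef_pos: [0.5207, -0.0288, 0.038]
tool_rot: [0.0, 0.503, 0.865, 0.0]
wrist_force: [1.0, -0.7, 0.1]
finger_gap: 0.0939
grip_force: 0.0
```

```bash
python3 -c "
from h import *
print(sense()['eef_pos'],sense()['wrist_force'])"
```

```text
[ 0.52067652 -0.02876485  0.03796042] [ 1.03890903 -0.71876828  0.07637053]
```

servo_tool([
  [[0,0,0,0,0,2,0],[0,0,0,0,0,4,0.3],[0,0,0,0,0,4,0.5],[0,0,0,0,0,4,0.7],[0,0,0,0,0,4,0.7],[0,0,0,0,0,4,0.7],[0,0,0,0,0,4,0.7],[0,0,0,0,0,4,0.7]],
], force=35)

```text
clock: 13.98
eef_pos: [0.5202, -0.0294, 0.0335]
tool_rot: [0.0, 0.503, 0.864, 0.0]
wrist_force: [-0.4, -0.0, -0.8]
finger_gap: 0.0505
grip_force: 0.0
```

servo_tool([
  [[0,0,0,0,0,-10,0.7],[0,0,0,0,0,-30,0.7],[0,0,0,0,0,-55,0.7],[0,0,0,0,0,-80,0.7],[0,0,0,0,0,-90,0.7],[0,0,0,0,0,-90,0.7],[0,0,0,0,0,-90,0.7]],
])

```text
clock: 14.57
eef_pos: [0.52, -0.0293, 0.1233]
tool_rot: [0.0, 0.503, 0.864, 0.0]
wrist_force: [-1.1, 0.4, -2.8]
finger_gap: 0.0443
grip_force: 35.0
```

```bash
python3 - <<'E'
from h import *
s=sense();q=s['tool_rot'];y=R.from_quat([q[1],q[2],q[3],q[0]]).as_matrix()[:,1]
J=np.radians(-9.2);Q=np.array([[np.cos(J),-np.sin(J)],[np.sin(J),np.cos(J)]])
g=np.array([.563,-.346])+Q@[-.028-.015,.035+.015]
print(s['eef_pos'],s['finger_gap'],np.degrees(np.arctan2(y[1],y[0])),g,tool([*g,.11]))
E
```

```text
[ 0.51999403 -0.02934945  0.12327484] 0.044312371881162424 29.563053400565504 [ 0.5285472 -0.2897683] [-230.73466546 -121.0473218    13.2819792 ]
```

servo_tool([
  [[0,0,0.09,-25,-13,0,0.7],[0,0,0.18,-54,-28,0,0.7],[0,0,0.28,-85,-44,0,0.7],[0,0,0.38,-116,-60,0,0.7],[0,0,0.48,-147,-76,0,0.7],[0,0,0.57,-178,-92,0,0.7],[0,0,0.63,-206,-107,0,0.7],[0,0,0.674,-231,-121,0,0.7],[0,0,0.674,-231,-121,0,0.7],[0,0,0.674,-231,-121,0,0.7]],
])

```text
clock: 15.4
eef_pos: [0.5276, -0.2904, 0.121]
tool_rot: [-0.002, 0.761, 0.648, -0.0]
wrist_force: [-0.3, -0.1, -2.8]
finger_gap: 0.0441
grip_force: 35.0
```

servo_tool([
  [[0,0,0,0,0,15,0.7],[0,0,0,0,0,35,0.7],[0,0,0,0,0,50,0.7],[0,0,0,0,0,56,0.7],[0,0,0,0,0,58,0.7],[0,0,0,0,0,58,0.7]],
])

```text
clock: 15.9
eef_pos: [0.5286, -0.2889, 0.0646]
tool_rot: [-0.001, 0.76, 0.65, -0.0]
wrist_force: [-0.8, -1.1, -1.8]
finger_gap: 0.0439
grip_force: 35.0
```

```bash
python3 - <<'E'
from h import *
s=sense();q=s['tool_rot'];y=R.from_quat([q[1],q[2],q[3],q[0]]).as_matrix()[:,1]
print(s['eef_pos'],s['finger_gap'],s['wrist_force'],np.degrees(np.arctan2(y[1],y[0])))
c=calibration("wrist");w=camera("wrist")
import pickle;pickle.dump((c,w),open("w4.pkl","wb"))
b=camera("side");u,v=proj(calibration("side"),[.54,-.29,.03]);u,v=int(u),int(v);print(u,v)
i1=cv2.resize(w[100:300,170:470],(600,400),interpolation=cv2.INTER_CUBIC)[:, :]
i2=cv2.resize(b[v-60:v+40,u-75:u+75],(600,400),interpolation=cv2.INTER_CUBIC)
cv2.imwrite("pics/k.png",cv2.cvtColor(np.vstack([cv2.resize(i1,(450,300)),cv2.resize(i2,(450,300))]),4))
E
```

```text
[ 0.52855753 -0.28888387  0.06460429] 0.04393843868573234 [-0.81871645 -1.14121061 -1.75150231] -8.990754373789402
342 270
```

View pics/k.png

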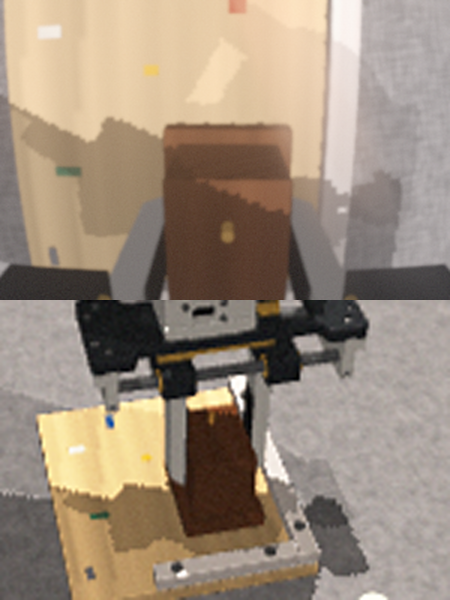

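The plinth hangs upright, square to the stops, about 15 mm clear of both. Lowering it to the board.

servo_tool([
  [[0,0,0,0,0,3,0.7],[0,0,0,0,0,6,0.7],[0,0,0,0,0,9,0.7],[0,0,0,0,0,11,0.7],[0,0,0,0,0,11,0.7]],
])

```text
clock: 16.42
eef_pos: [0.529, -0.2901, 0.0544]
tool_rot: [0.0, 0.761, 0.649, 0.0]
wrist_force: [-0.2, -0.0, -2.2]
finger_gap: 0.0436
grip_force: 35.0
```

servo_tool([
  [[0,0,0,0,0,2,0.7],[0,0,0,0,0,4,0.7],[0,0,0,0,0,4,0.7],[0,0,0,0,0,4,0.7]],
])

```text
clock: 16.75
eef_pos: [0.5303, -0.2911, 0.0541]
tool_rot: [0.001, 0.761, 0.649, 0.0]
wrist_force: [-3.9, 3.1, 15.7]
finger_gap: 0.0437
grip_force: 35.0
```

servo_tool([
  [[0,0,0,0,0,-1,0.4],[0,0,0,0,0,-1,0.4],[0,0,0,0,0,3,0.4],[0,0,0,0,0,6,0.4],[0,0,0,0,0,6,0.4],[0,0,0,0,0,6,0.7],[0,0,0,0,0,6,0.7],[0,0,0,0,0,6,0.7],[0,0,0,0,0,6,0.7]],
])

```text
clock: 17.5
eef_pos: [0.5288, -0.2899, 0.0442]
tool_rot: [-0.0, 0.761, 0.649, -0.0]
wrist_force: [-0.4, -0.3, -2.0]
finger_gap: 0.0439
grip_force: 35.0
```

servo_tool([
  [[0,0,0,0,0,0,0.7],[0,0,0,0,0,0,0.7]],
])

```text
clock: 17.67
eef_pos: [0.5287, -0.2899, 0.0442]
tool_rot: [-0.0, 0.761, 0.649, -0.0]
wrist_force: [0.6, -0.3, -1.6]
finger_gap: 0.0438
grip_force: 35.0
```

servo_tool([
  [[0,0,0,-2,3,0,0.7],[0,0,0,-4,6,0,0.7],[0,0,0,-6,9,0,0.7],[0,0,0,-8,11,0,0.7],[0,0,0,-10,12,0,0.7],[0,0,0,-10,12,0,0.7]],
])

```text
clock: 18.17
eef_pos: [0.5394, -0.3023, 0.0444]
tool_rot: [0.0, 0.761, 0.649, -0.0]
wrist_force: [-0.2, -0.5, -1.8]
finger_gap: 0.0436
grip_force: 35.0
```

servo_tool([
  [[0,0,0,0,1,0,0.7],[0,0,0,0,2,0,0.7],[0,0,0,0,3,0,0.7],[0,0,0,0,3,0,0.7]],
])

```text
clock: 18.5
eef_pos: [0.5423, -0.3022, 0.0445]
tool_rot: [0.0, 0.761, 0.649, 0.0]
wrist_force: [0.8, 0.5, -1.8]
finger_gap: 0.0439
grip_force: 35.0
```

servo_tool([
  [[0,0,0,0,1,0.5,0.7],[0,0,0,0,2,1,0.7],[0,0,0,0,3,1,0.7],[0,0,0,0,3,1,0.7]],
])

```text
clock: 18.83
eef_pos: [0.5439, -0.3026, 0.0443]
tool_rot: [-0.002, 0.761, 0.649, -0.001]
wrist_force: [-8.0, 2.1, 7.4]
finger_gap: 0.0438
grip_force: 35.0
```

servo_tool([
  [[0,0,0,-1,0,0,0.7],[0,0,0,-2,0,0,0.7],[0,0,0,-3,0,0,0.7],[0,0,0,-3,0,0,0.7]],
])

```text
clock: 19.17
eef_pos: [0.5437, -0.3044, 0.0443]
tool_rot: [-0.002, 0.761, 0.649, -0.0]
wrist_force: [-8.1, 6.4, 8.7]
finger_gap: 0.0439
grip_force: 35.0
```

servo_tool([
  [[0,0,0,-1,0,0,0.7],[0,0,0,-2,0,0,0.7],[0,0,0,-3,0,0,0.7],[0,0,0,-3,0,0,0.7]],
])

```text
clock: 19.5
eef_pos: [0.5432, -0.3073, 0.0443]
tool_rot: [-0.003, 0.761, 0.649, -0.0]
wrist_force: [-7.3, 6.4, 9.1]
finger_gap: 0.0438
grip_force: 35.0
```

Still sliding along the long stop, with friction only on the short side. Going on.

servo_tool([
  [[0,0,0,-1,0,0,0.7],[0,0,0,-2,0,0,0.7],[0,0,0,-3,0,0,0.7],[0,0,0,-3,0,0,0.7]],
])

```text
clock: 19.83
eef_pos: [0.543, -0.3084, 0.0444]
tool_rot: [-0.004, 0.761, 0.649, 0.001]
wrist_force: [-6.2, 12.4, 12.9]
finger_gap: 0.0438
grip_force: 35.0
```

servo_tool([
  [[0,0,0,-1,0,0,0.7],[0,0,0,-2,0,0,0.7],[0,0,0,-2,0,0,0.7]],
])

```text
clock: 20.08
eef_pos: [0.543, -0.3086, 0.0445]
tool_rot: [-0.005, 0.761, 0.649, 0.002]
wrist_force: [-5.9, 19.3, 16.2]
finger_gap: 0.0438
grip_force: 35.0
```

Both stops are in contact. The tool has tilted by about 0.6°, so I'll correct that and balance the forces.

servo_tool([
  [[0,-0.005,0,0.5,0.5,-0.5,0.7],[0,-0.01,0,1,1,-1,0.7],[0,-0.01,0,1,1,-1,0.7],[0,-0.01,0,1,1,-1,0.7]],
])

```text
clock: 20.42
eef_pos: [0.5431, -0.3083, 0.0444]
tool_rot: [-0.002, 0.761, 0.649, -0.003]
wrist_force: [-6.4, 14.6, 10.6]
finger_gap: 0.0438
grip_force: 35.0
```

```bash
cat > st.py <<'E'
from h import *
np.set_printoptions(precision=4,suppress=True)
s=sense();q=s['tool_rot'];M=R.from_quat([q[1],q[2],q[3],q[0]]).as_matrix()
a=np.radians(-9);f=s['wrist_force']
print("jigF",f[0]*np.cos(a)+f[1]*np.sin(a),-f[0]*np.sin(a)+f[1]*np.cos(a),f[2],"pos",s['eef_pos'],"tilt",M[:2,2],"yaw",np.degrees(np.arctan2(M[1,1],M[0,1])),"T",s['torque'],s['finger_gap'],s['clock'])
E
python3 st.py
```

```text
jigF -8.594143643422782 13.41810093688181 10.614808569648426 pos [ 0.5431 -0.3083  0.0444] tilt [-0.0071 -0.0002] yaw -9.079287450025133 T [ 2.6345  1.163  -0.1358] 0.043787685939182905 20.4167
```

servo_tool([
  [[-0.004,0,0,0,0.5,0,0.7],[-0.008,0,0,0,1,0,0.7],[-0.008,0,0,0,1,0,0.7],[-0.008,0,0,0,1,0,0.7],[-0.008,0,0,0,1,0,0.7]],
])

```text
clock: 20.83
eef_pos: [0.543, -0.3083, 0.0442]
tool_rot: [-0.001, 0.761, 0.649, -0.001]
wrist_force: [-9.3, 14.5, 13.4]
finger_gap: 0.0438
grip_force: 35.0
```

```bash
python3 st.py
```

```text
jigF -11.434227789976948 12.89049660553864 13.368517466794618 pos [ 0.543  -0.3083  0.0442] tilt [-0.0022 -0.0005] yaw -9.065495340069896 T [ 2.6894  2.022  -0.2388] 0.04377282057295005 20.8333
```

servo_tool([
  [[-0.002,0,0,0,0,-0.4,0.7],[-0.002,0,0,0,0,-0.8,0.7],[-0.002,0,0,0,0,-0.8,0.7],[-0.002,0,0,0,0,-0.8,0.7],[-0.002,0,0,0,0,-0.8,0.7],[-0.002,0,0,0,0,-0.8,0.7]],
])

```text
clock: 21.33
eef_pos: [0.543, -0.3083, 0.0442]
tool_rot: [0.0, 0.761, 0.649, -0.0]
wrist_force: [-7.9, 12.8, 9.4]
finger_gap: 0.0436
grip_force: 35.0
```

```bash
python3 st.py
```

```text
jigF -9.8390554377324 11.436192921245917 9.382117479119469 pos [ 0.543  -0.3083  0.0442] tilt [ 0.    -0.001] yaw -9.066872975584367 T [ 2.4634  1.7495 -0.1383] 0.04361356719375752 21.3333
```

Tilt is about zero, about 10 N and 11 N press toward the two stops, and the position has stopped changing. Handing in.

```bash
python3 -c "
from rig import sign_off
print(sign_off())"
```

```text
the job is handed in; nothing more can be done
None
```

I handed the job in at about 21 s: the pot stands upright in the shut drawer, and the plinth is in the jig corner, still held and pressed with about 10 N toward the long stop and 11 N toward the short one.

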